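# Refit the scraper arm of the stick press on its hinge pin

### The arm

A 6-joint arm with a two-finger parallel gripper is mounted at the origin on the work surface. World frame = base frame: x ahead of the robot, y to its left, z up, the work surface at z = 0. Lengths are in mm, angles in degrees, forces in N, time in s.
With the tool pointing down it reaches from about 275 to 875 mm from the base axis. Payload 12.5 kg.
Tool frame: the origin (TCP) lies on the centre line of the jaws, within the pads' length; the fingertips stand 8 mm ahead of it and the grasp point (between the pads) lies 11 mm behind it (robot.tip_reach is the z of the fingertips in the tool frame, in mm); z points along the fingers, y is the direction in which the jaws open and shut (so a half turn about z gives the same grasp; the last joint's range is limited). The gripper opens to 85 mm and grips with 20 to 120 N. Pads are 22 mm wide; open, the fingers measure 114 mm over their backs; the gripper's body (76 mm by 85 mm) begins 54 mm behind the grasp point. The pads swing forward as they close: fully open they stand 13 mm farther back than shut.
Start: joints at [-79.847, 20.094, 94.641, -0, 65.266, -4.847], TCP at [142.371, -531.239, 239.29] pointing down, gripper open.
Joint ranges: [-157.81, 157.81], [-45, 120.19], [0.68, 151.7], [-89.99, 269.99], [4.06, 180], [-164.3, 164.3]. Speed limits (degrees/s): [127.2, 127.2, 159.86, 180, 180, 180].

### API

Orientations are given as [roll, pitch, yaw] about the fixed x, y, z axes, in that order (R = Rz(yaw) Ry(pitch) Rx(roll)).
In Python, from workcell import robot, vision, workorder gives the robot as it stands. The module is installed in compiled form; this text tells all that it offers.
- The arm moves only by the shell command python3 -m jog 'ROWS' [OPENING] [FORCE]. ROWS is JSON, a list of rows, each an object of numbers: "dx", "dy", "dz": the shift along the world's x, y, z in cm; "turn": the turn about the world's z in degrees. A call has 1 to 12 rows; each row is the pose to reach, as a shift and turn from the pose commanded when the call began; what a row does not reach only later rows make up. A row lasts 1/8 s, in which the tool goes at most 62.5 mm and 10.7 degrees, less where a joint would pass 70% of its speed; a pose out of reach is approached as far as the arm can. A call with a gripper value outside its range is refused whole. OPENING is the closure, from 0 (fully open) to 1 (shut), set as the call begins (- or left out, the last holds). The fingers move at their own pace and stop on an object; FORCE is the grip in N (left out, the last holds). Time passes only in rows, so rows that repeat a pose let the fingers close. It gives the time, the measured TCP pose, the force and the opening at its end, in the units of the state.
- robot.get_obs(): the state, without advancing time (a new reading comes with each control period).
- vision.snapshot(name): name is "scene" or "side" or "wrist"; returns (picture, depth): 420x560x3 uint8, red, green, blue; 420x560 float32, mm along the optical axis (not along the pixel's ray), 0 where there is no reading.
- vision.camera_info(name): a dict with "intrinsics" (3x3 intrinsics, pixels), "extrinsics" (4x4, takes a point from camera to world coordinates); the wrist camera has in their place "hand_eye" (4x4, takes a point from camera to tool coordinates, whose origin is the TCP and whose axes are the flange's). Camera axes: x right, y down, z forward; pixel columns grow to the right and rows downward; lengths in mm; the calibration is good to about 2 mm. A picture is of the moment at which its call begins: read the wrist's pose just before it. camera_info takes no time and is no camera call.
- workorder.finish_job(): hands the job in, once; it reports no verdict.
The state is a dict: "time": time; "joint_pos": joint angles; "joint_vel": joint speeds; "tau": joint torques, N m; "tool_pos": TCP position; "tcp_rot": TCP orientation; "force": force on the tool from outside, world axes, zero at the start; "moment": the same for the moment, N m; "width": finger opening in mm.
Only numpy, scipy, OpenCV 4.12 (cv2) and the standard library are available. Lean on these libraries where they do the work, as an engineer would, in place of code of your own. Each camera call takes 0.05 s, during which the arm holds its last target. There are 200 camera calls.

### The job

Refit the orange scraper arm on the blue sloped bracket: slide its eye end down the slope under the bridge until it is home against the end stop, then thread the red-headed hinge pin through bridge, eye and bed until its collar sits on the bridge, and let go. Do not push the grease tin, spanner or stick bundle out of the way.

Things in the scene. Friction and masses are not known exactly. Their poses are not given: they have to be found in the camera images.
- ramp: Sloped mount of the fixed bracket. z = bore axis, leaning 30 degrees from vertical (to the robot at yaw 0); x = up the slope; y = across. On it the blue head is clamped, set over by up to 14 mm either way along y: HOW FAR IS NOT REPORTED, find it by touch or sight. Origin: head's bore at bed top if centred, 65 mm up. Head (mm): bed top z 0, x -30 to 130, 90 wide, 26 thick, 12 bore at x 0.
- bridge_hole (a point): Point on the ramp (0, 0, 28.5 mm): centre of the bore on the top face of the head's bridge if the head were centred; the true bore is up to 14 mm to either side (along ramp y). Bridge: ramp x -30 to 18, 90 wide, z 18.5 to 28.5, 12 mm bore with a brass rim. Axes as the ramp's.
- pocket_mouth (a point): Point on the ramp (18, 0, 0 mm): mouth of the pocket under the bridge if the head were centred (true one up to 14 mm aside). Pocket: 38 mm wide, 18.5 high, closed by the end stop at ramp x -20, its mouth square-edged. Before it two straight dark fences, 10 high, ramp x 18 to 56, run along x, 70 mm apart, the pocket midway between them.
- scraper: Loose orange bar lying flat, 0.2 to 0.4 kg. Origin: centre of its 12.5 mm eye at the underside; x along the bar, z up. Bar: x -20 (square eye end) to 110, 36 wide, 16 thick (mm); steel cross blade at x 110 to 122, 66 wide, 36 high. Centre of mass about x 65. Home: axes as the ramp's, origin at ramp x 0, z 0 (y by the head), against the end stop, where its weight keeps it.
- rib (a point): Centre of the top of the scraper's black grip rib (scraper 62, 0, 56 mm; axes as the scraper's). The rib is 30 mm long (along x), 16 wide and stands 40 above the bar's top face.
- hinge_pin: Loose pin, 0.12 kg, upright in the pin block, collar on its top. Origin: centre of the collar's underside; z towards the head. Steel shank 10 mm across, z 0 to -62, last 9 mm tapering to a 4.4 tip; collar 26 across, z 0 to 6; red head 18 x 18 mm square, z 6 to 44, faces along x, y. Home: collar's underside on the bridge top, tip showing below the bed.
- pin_block: Fixed wooden block 70 x 70 x 70 mm that holds the pin; origin at the centre of its underside, a 13.5 mm hole 66 deep in the middle of its top. It and the scraper arm may stand on either side of the bracket.
- grease_tin: Bystander: green tin 68 mm across and 75 high, origin at the centre of its underside.
- spanner: Bystander: steel spanner lying flat, origin about its middle, long axis x.
- stick_bundle: Bystander: bundle of wooden sticks, about 215 x 37 x 27 mm, with a red band, lying beyond the bracket; origin at the centre of its underside, long axis x.
Things that resemble listed ones, but are neither listed nor needed, are in the scene too. Leave any turquoise look-alike of the hinge_pin alone.

How it is judged:
By the outcome, as a careful person would: the job done as asked, in the order asked, and still so for the second after the job is handed in, with the robot touching nothing.
It also fails if it takes over 72 s, if anything falls off the work surface, if the arm or the gripper's body presses on something with over 40 N, if the wrist force passes 120 N, or if a joint passes its speed limit or range.

## Working session

There is one attempt and no reset: what is moved stays moved. The work goes in short steps, Python scripts to look and compute and a shell command to move; the robot and the scene stay as the last step left them, time stands still between calls to the robot, and variables do not carry over. Pictures are saved under pics/ and viewed, about 8 in all and at most 12, crops included, and the job is handed in when it is done.

```bash
mkdir -p pics
cat > h.py <<'E'
import numpy as np, cv2
from workcell import robot, vision, workorder
from scipy.spatial.transform import Rotation as R
def snap(n,save=None,crop=None,scale=1):
    o=robot.get_obs(); p,d=vision.snapshot(n); ci=vision.camera_info(n)
    K=np.array(ci["intrinsics"])
    if n=="wrist":
        T=np.eye(4); T[:3,:3]=R.from_euler('xyz',o["tcp_rot"],degrees=True).as_matrix(); T[:3,3]=o["tool_pos"]
        E=T@np.array(ci["hand_eye"])
    else: E=np.array(ci["extrinsics"])
    v,u=np.mgrid[0:420,0:560]
    X=np.stack([(u-K[0,2])/K[0,0]*d,(v-K[1,2])/K[1,1]*d,d],-1)@E[:3,:3].T+E[:3,3]
    X[d<=0]=np.nan
    if save:
        q=p[...,::-1]
        if crop: q=q[crop[1]:crop[3],crop[0]:crop[2]]
        cv2.imwrite("pics/"+save,cv2.resize(q,None,fx=scale,fy=scale,interpolation=cv2.INTER_CUBIC))
    return p,d,X,K,E
def proj(P,K,E):
    c=(np.asarray(P,float)-E[:3,3])@E[:3,:3]; return (c@K.T)[...,:2]/c[...,2:3]
E
python3 - <<'E'
from h import *
print(robot.get_obs())
a=snap("scene","scene.png"); b=snap("side","side.png"); 
for n,x in(("scene",a),("side",b)):
    np.savez(n+".npz",p=x[0],X=x[2],K=x[3],E=x[4]); print(n,x[3],x[4].round(2))
s=np.hstack([cv2.imread("pics/scene.png"),cv2.imread("pics/side.png")])
E
```

```text
{'time': 0.0, 'joint_pos': array([-7.98478530e+01,  2.01252638e+01,  9.46785213e+01,  9.98193814e-04,
        6.52637749e+01, -4.84815359e+00]), 'joint_vel': array([-0.0468619 , -0.01067423, -0.00208067, -0.05468901, -0.02807039,
        0.01375435]), 'tau': array([ 2.14680906e-03, -5.06104052e+01, -2.91403502e+01,  1.38348650e-06,
        4.61198462e-03, -3.26995476e-06]), 'tool_pos': array([ 142.3155466 , -530.93069395,  238.73913009]), 'tcp_rot': array([-1.79932758e+02, -6.61271598e-03,  1.49998785e+01]), 'force': array([-0.53968837,  0.21773942, -0.37895204]), 'moment': array([ 0.01485979, -0.00877156, -0.01183256]), 'width': 85.41219556697892}
scene [[454.24119854   0.         269.32188589]
 [  0.         454.24119854 203.3446497 ]
 [  0.           0.           1.        ]] [[ 7.50000e-01  5.80000e-01 -3.30000e-01  9.22880e+02]
 [ 6.70000e-01 -6.40000e-01  3.90000e-01 -4.64740e+02]
 [ 1.00000e-02 -5.10000e-01 -8.60000e-01  1.04619e+03]
 [ 0.00000e+00  0.00000e+00  0.00000e+00  1.00000e+00]]
side [[405.35249193   0.         279.91358802]
 [  0.         405.35249193 200.09069843]
 [  0.           0.           1.        ]] [[ 9.6000e-01 -1.4000e-01  2.4000e-01  3.2724e+02]
 [-2.8000e-01 -4.8000e-01  8.3000e-01 -8.3157e+02]
 [-0.0000e+00 -8.6000e-01 -5.0000e-01  5.6247e+02]
 [ 0.0000e+00  0.0000e+00  0.0000e+00  1.0000e+00]]
```

View pics/scene.png

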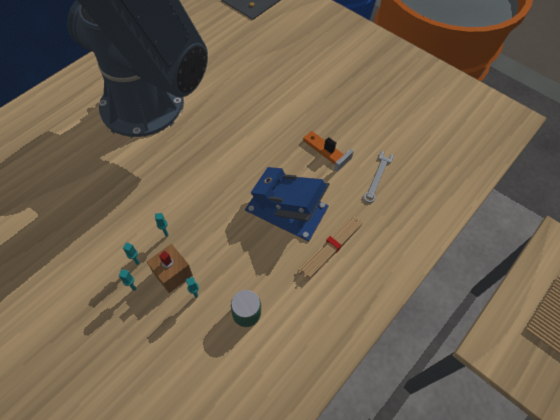

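View pics/side.png

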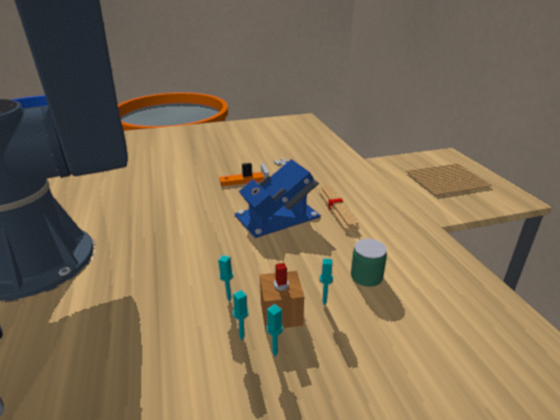

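The pin is the red head at scene (165,258) in the wooden block. The turquoise look-alikes are at (160,220), (131,250), (127,279) and (192,287). The orange scraper is at (325,147); the large orange tub at (450,30) could be mistaken for it by colour. The bracket is at (290,200), the tin at (246,308), the spanner at (378,178) and the sticks at (330,248).

Run:
```python
from h import *
for n in("scene","side"):
    z=np.load(n+".npz");p=z["p"];X=z["X"];h=cv2.cvtColor(p,cv2.COLOR_RGB2HSV).astype(int)
    ok=np.isfinite(X[...,0])&(X[...,2]>3)&(X[...,0]>100)&(X[...,0]<1000)&(abs(X[...,1])<700)
    H,S,V=h[...,0],h[...,1],h[...,2]
    for nm,m in dict(orange=(H>5)&(H<14)&(S>190)&(V>120),red=((H<4)|(H>175))&(S>170)&(V>80),teal=(H>82)&(H<95)&(S>150),blue=(H>105)&(H<125)&(S>130)).items():
        k,l,st,c=cv2.connectedComponentsWithStats((m&ok).astype(np.uint8))
        for i in range(1,k):
            if st[i,4]>25:
                q=X[l==i]; print(n,nm,c[i].round(),st[i,4],q.mean(0).round(),q.min(0).round(),q.max(0).round(), [round(t,1) for r in [cv2.minAreaRect(q[:,:2].astype(np.float32))] for t in (*r[0],*r[1],r[2])])
    for u,v in ((330,142),(346,157),(245,300),(378,178),(333,243),(170,265)) if n=="scene" else ():
        print((u,v),X[v,u].round())
h=vision.camera_info("wrist"); print(h)
```

```text
scene orange [315. 141.] 179 [488. 241.  14.] [456. 223.   9.] [522. 259.  21.] [489.1, 242.0, 35.2, 66.1, 87.6]
scene orange [335. 155.] 76 [562. 239.  14.] [550. 221.  11.] [574. 255.  19.] [562.1, 237.8, 24.0, 34.2, 0.1]
scene red [333. 242.] 77 [727.  15.  26.] [710.   9.  21.] [746.  24.  29.] [727.9, 16.2, 15.4, 35.7, 88.7]
scene red [164. 255.] 45 [ 483. -306.  113.] [ 475. -313.  110.] [ 491. -298.  116.] [483.2, -305.3, 15.8, 14.9, 1.6]
scene teal [161. 222.] 118 [ 400. -248.   85.] [ 386. -256.   16.] [ 407. -235.  109.] [398.1, -246.6, 17.9, 19.9, 40.5]
scene teal [131. 252.] 135 [ 407. -346.   84.] [ 393. -355.   16.] [ 416. -335.  107.] [404.3, -345.1, 21.9, 16.7, 18.9]
scene teal [127. 278.] 144 [ 451. -393.   87.] [ 438. -403.   16.] [ 460. -383.  108.] [448.7, -392.8, 17.0, 19.2, 33.8]
scene teal [192. 286.] 115 [ 573. -308.   89.] [ 559. -317.   26.] [ 580. -298.  109.] [569.7, -307.7, 21.1, 18.4, 3.5]
scene blue [288. 200.] 2942 [580.  11.  68.] [479. -52.   3.] [670.  97. 131.] [569.6, 18.5, 185.3, 116.0, 14.7]
(330, 142) [538. 238.  52.]
(346, 157) [595. 240.  34.
[... 760 characters left out ...]
07.    7.] [ 465. -339.  107.] [450.0, -372.3, 71.8, 22.1, 75.0]
side blue [276. 201.] 3158 [560.   1.  57.] [464. -59.   3.] [670.  77. 129.] [566.2, 17.7, 189.4, 119.9, 12.3]
{'intrinsics': array([[361.45191705,   0.        , 281.04573038],
       [  0.        , 361.45191705, 205.82666919],
       [  0.        ,   0.        ,   1.        ]]), 'hand_eye': array([[ 2.14480516e-04, -9.45870679e-01, -3.24543700e-01,
         8.30926124e+01],
       [ 9.99999887e-01,  3.40219746e-04, -3.30690106e-04,
        -3.73718902e-01],
       [ 4.23206250e-04, -3.24543592e-01,  9.45870645e-01,
        -1.35114594e+02],
       [ 0.00000000e+00,  0.00000000e+00,  0.00000000e+00,
         1.00000000e+00]])}
```

```bash
python3 -m jog '[{"dx":3.5,"dy":4.8,"dz":2},{"dx":7,"dy":9.6,"dz":4},{"dx":10.5,"dy":14.4,"dz":6},{"dx":14,"dy":19.2,"dz":8},{"dx":17.5,"dy":24,"dz":8},{"dx":21,"dy":28.8,"dz":8},{"dx":24.5,"dy":33.6,"dz":8},{"dx":28,"dy":38.4,"dz":8},{"dx":31.5,"dy":43.2,"dz":8},{"dx":35,"dy":48,"dz":8},{"dx":38,"dy":52.8,"dz":8},{"dx":40,"dy":55,"dz":8}]'
python3 -m jog '[{},{},{}]' >/dev/null
python3 - <<'E'
from h import *
a=snap("wrist","w1.png"); np.savez("w1.npz",p=a[0],X=a[2],K=a[3],E=a[4]); print(robot.get_obs()["tool_pos"],robot.get_obs()["tcp_rot"])
E
```

```text
[ 142.34110883 -531.01794092  238.89610384] [-1.79949972e+02 -1.48969601e-03  1.50022936e+01]validation failed for argument at $[0]...
validation failed for argument at $[0]...
```

View pics/w1.png

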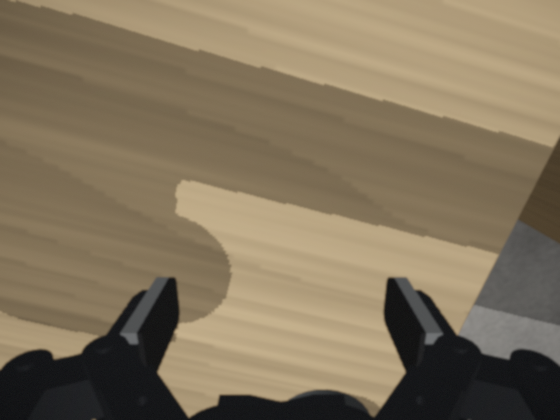

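The picture shows only table, because the arm has not moved: the rows were refused. Rows probably need all four keys.

```bash
python3 -m jog '[{"dx":3.5,"dy":4.8,"dz":2,"turn":0},{"dx":7,"dy":9.6,"dz":4,"turn":0},{"dx":10.5,"dy":14.4,"dz":6,"turn":0},{"dx":14,"dy":19.2,"dz":8,"turn":0},{"dx":17.5,"dy":24,"dz":8,"turn":0},{"dx":21,"dy":28.8,"dz":8,"turn":0},{"dx":24.5,"dy":33.6,"dz":8,"turn":0},{"dx":28,"dy":38.4,"dz":8,"turn":0},{"dx":31.5,"dy":43.2,"dz":8,"turn":0},{"dx":35,"dy":48,"dz":8,"turn":0},{"dx":38,"dy":52.8,"dz":8,"turn":0},{"dx":40,"dy":55,"dz":8,"turn":0}]'
```

```text
time: 1.65
tool_pos: [543.1, 21.2, 318.9]
tcp_rot: [-180.0, 0.0, 15.1]
force: [1.3, -1.5, -0.6]
width: 85.0
```

Run:
```python
from h import *
a=snap("wrist");a=snap("wrist","w2.png"); np.savez("w2.npz",p=a[0],X=a[2],K=a[3],E=a[4]); print(robot.get_obs()["tool_pos"],robot.get_obs()["tcp_rot"])
```

```text
[543.3457127   20.79182255 318.60782952] [-1.79968913e+02  3.20914623e-02  1.51537973e+01]
```

View pics/w2.png

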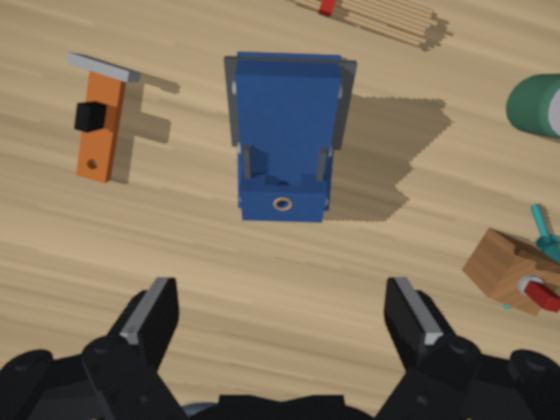

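The wrist view shows the bracket head with the brass bore rim at (282,204), the dark fences at (249,160) and (321,165), the scraper with its rib at (90,116) and eye at (91,164), and the pin in its block at (540,295).

```bash
cat > fit.py <<'E'
from h import *
z=np.load("w2.npz");p=z["p"];X=z["X"];K=z["K"];E=z["E"]
h=cv2.cvtColor(p,cv2.COLOR_RGB2HSV).astype(int);H,S,V=h[...,0],h[...,1],h[...,2]
def plane(Q):
    for _ in range(4):
        c=Q.mean(0);n=np.linalg.svd(Q-c,full_matrices=False)[2][2];n*=np.sign(n[2]);r=(Q-c)@n;Q=Q[abs(r)<3]
    return c,n,len(Q)
blue=(H>105)&(H<125)&(S>130)
bed=X[80:140,250:325][blue[80:140,250:325]]; br=X[194:215,250:318][blue[194:215,250:318]]
for nm,q in(("bed",bed),("bridge",br)):
    c,n,k=plane(q);print(nm,c.round(1),n.round(3),k,"tilt",np.degrees(np.arccos(n[2])).round(1),"lean az",np.degrees(np.arctan2(-n[1],-n[0])).round(1))
# bridge plane with bed normal
cb,nb,_=plane(bed); cr=np.median(br,0); 
gap=((cr-cb)@nb); print("bridge above bed",gap.round(1))
# rays onto bridge-plane
def hit(u,v,c,n):
    d=E[:3,:3]@np.array([(u-K[0,2])/K[0,0],(v-K[1,2])/K[1,1],1]); o=E[:3,3]; return o+d*((c-o)@n)/(d@n)
rim=(H>8)&(H<28)&(S>50); rim[:195]=0;rim[214:]=0;rim[:,:268]=0;rim[:,297:]=0
v,u=np.nonzero(rim); print("rim px",u.min(),u.max(),v.min(),v.max())
bore=hit((u.min()+u.max())/2,(v.min()+v.max())/2,cr,nb); print("bore",bore.round(1))
# side edges of bed top: per row
L=[];Rr=[]
for r in range(75,135,3):
    c=np.nonzero(blue[r,215:365])[0]+215
    pts=X[r,c]; ok=abs((pts-cb)@nb)<4; c=c[ok]
    L.append(hit(c.min(),r,cb,nb));Rr.append(hit(c.max(),r,cb,nb))
for s in(L,Rr):
    f=cv2.fitLine(np.array(s)[:,:2].astype(np.float32),cv2.DIST_HUBER,0,.01,.01).ravel(); print("edge",f.round(3),"yaw",np.degrees(np.arctan2(f[1],f[0])).round(2))
# bridge top extents
q=X[185:222,235:330].reshape(-1,3); q=q[abs((q-cr)@nb)<2.5]; print("bridge rect",cv2.minAreaRect((q[:,:2]).astype(np.float32)))
# fences
for nm,(a,b,c,d) in dict(L=(243,148,256,178),R=(316,150,328,181)).items():
    q=X[b:d,a:c].reshape(-1,3); r=(q-cb)@nb; qq=q[(r>7)&(r<13)]; print("fence",nm,len(qq),qq.mean(0).round(1), r[::40].round(0)[:8])
# scraper
org=(H>5)&(H<14)&(S>180)&(V>100);org[:, 150:]=0;org[:60]=0
q=X[org];q=q[np.isfinite(q[:,0])&(q[:,2]<22)];print("bar",q[:,2].mean(),cv2.minAreaRect(q[:,:2].astype(np.float32)))
q=X[95:135,70:112].reshape(-1,3);q=q[q[:,2]>52];print("rib",len(q),q.mean(0).round(1),cv2.minAreaRect(q[:,:2].astype(np.float32)))
e=X[164,91];print("eye",hit(91,164,np.array([0,0,16.]),np.array([0,0,1.])).round(1))
red=((H<4)|(H>175))&(S>150);red[:250]=0;red[:,:500]=0;q=X[red];q=q[q[:,2]>108];print("head",len(q),q.mean(0).round(1),cv2.minAreaRect(q[:,:2].astype(np.float32)))
E
python3 fit.py
```

```text
Traceback (most recent call last):
  File "fit.py", line 11, in <module>
    c,n,k=plane(q);print(nm,c.round(1),n.round(3),k,"tilt",np.degrees(np.arccos(n[2])).round(1),"lean az",np.degrees(np.arctan2(-n[1],-n[0])).round(1))
          ~~~~~^^^
  File "fit.py", line 6, in plane
    c=Q.mean(0);n=np.linalg.svd(Q-c,full_matrices=False)[2][2];n*=np.sign(n[2]);r=(Q-c)@n;Q=Q[abs(r)<3]
                  ~~~~~~~~~~~~~^^^^^^^^^^^^^^^^^^^^^^^^^
numpy.linalg.LinAlgError: SVD did not converge
```

```bash
sed -i 's/^    for _ in range(4):/    Q=Q[np.isfinite(Q[:,0])]\n    for _ in range(4):/; s/cr=np.median(br,0)/cr=np.nanmedian(br,0)/' fit.py; python3 fit.py
```

```text
bed [602.2  33.2 113.4] [-0.487 -0.115  0.866] 4487 tilt 30.0 lean az 13.3
bridge [506.3   9.9  89.4] [-0.489 -0.118  0.864] 1167 tilt 30.2 lean az 13.5
bridge above bed 28.7
rim px 274 291 198 209
bore [507.   11.5  90.1]
edge [9.7300e-01 2.3300e-01 5.9587e+02 7.7459e+01] yaw 13.46
edge [ 9.72000e-01  2.34000e-01  6.17476e+02 -7.74200e+00] yaw 13.54
bridge rect ((503.0418395996094, 10.284461975097656), (43.67805862426758, 90.0379867553711), 13.184808731079102)
fence L 197 [539.5  57.6  92.7] [ 1. 10. 10. 10.  9.  9.  9. 11.]
fence R 199 [556.5 -16.1  92.4] [ 0.  6. 11.  1. 10. 10.  0. 11.]
bar 15.441578732560188 ((515.069091796875, 240.5894775390625), (34.58146286010742, 121.8962631225586), 87.37799835205078)
rib 456 [534.8 240.8  56.1] ((534.135498046875, 241.42831420898438), (16.631650924682617, 29.952787399291992), 87.10802459716797)
eye [470.8 246.   16. ]
head 246 [ 481.4 -300.2  113.2] ((481.4619140625, -303.1355895996094), (16.601953506469727, 17.794652938842773), 2.1651058197021484)
```

```bash
python3 -m jog '[{"dx":-0.3,"dy":5,"dz":-3,"turn":-9},{"dx":-0.6,"dy":10,"dz":-6,"turn":-18},{"dx":-0.9,"dy":15,"dz":-10,"turn":-18},{"dx":-0.9,"dy":20,"dz":-14,"turn":-18},{"dx":-0.9,"dy":22,"dz":-18,"turn":-18},{"dx":-0.9,"dy":22,"dz":-22,"turn":-18},{"dx":-0.9,"dy":22,"dz":-25,"turn":-18},{"dx":-0.9,"dy":22,"dz":-27,"turn":-18},{"dx":-0.9,"dy":22,"dz":-28.3,"turn":-18},{"dx":-0.9,"dy":22,"dz":-28.3,"turn":-18}]' 0 25
python3 -m jog '[{"dx":0,"dy":0,"dz":0,"turn":0},{"dx":0,"dy":0,"dz":0,"turn":0},{"dx":0,"dy":0,"dz":0,"turn":0},{"dx":0,"dy":0,"dz":0,"turn":0}]' 1 25
```

```text
time: 3.0
tool_pos: [533.3, 238.5, 36.1]
tcp_rot: [180.0, 0.0, -3.0]
force: [-0.5, 0.7, 0.7]
width: 85.5
time: 3.5
tool_pos: [533.6, 238.9, 36.7]
tcp_rot: [-180.0, -0.0, -3.0]
force: [1.4, 0.8, 2.5]
width: 15.5
```

```bash
python3 -m jog '[{"dx":0,"dy":0,"dz":3,"turn":0},{"dx":0,"dy":0,"dz":7,"turn":0},{"dx":0,"dy":0,"dz":12,"turn":0},{"dx":0.5,"dy":-2,"dz":15,"turn":3},{"dx":1.5,"dy":-6,"dz":15.5,"turn":8},{"dx":3,"dy":-10.5,"dz":15.5,"turn":13},{"dx":4.2,"dy":-15,"dz":15.5,"turn":16.4},{"dx":5,"dy":-18.5,"dz":15.5,"turn":16.4},{"dx":5.4,"dy":-20.8,"dz":15.5,"turn":16.4},{"dx":5.4,"dy":-20.8,"dz":15.5,"turn":16.4}]'
python3 - <<'E'
from h import *
a=snap("side");a=snap("side","s2.png",(190,100,390,250),4); print(robot.get_obs()["tool_pos"],robot.get_obs()["tcp_rot"],robot.get_obs()["force"])
E
```

```text
time: 4.75
tool_pos: [587.3, 29.5, 191.0]
tcp_rot: [-180.0, 0.0, 13.3]
force: [-0.3, 0.7, -1.6]
width: 15.6
[587.07983449  31.10920055 191.03912233] [-1.79977531e+02  3.44016989e-02  1.33831865e+01] [-0.28173105  0.33374862 -1.91370331]
```

View pics/s2.png

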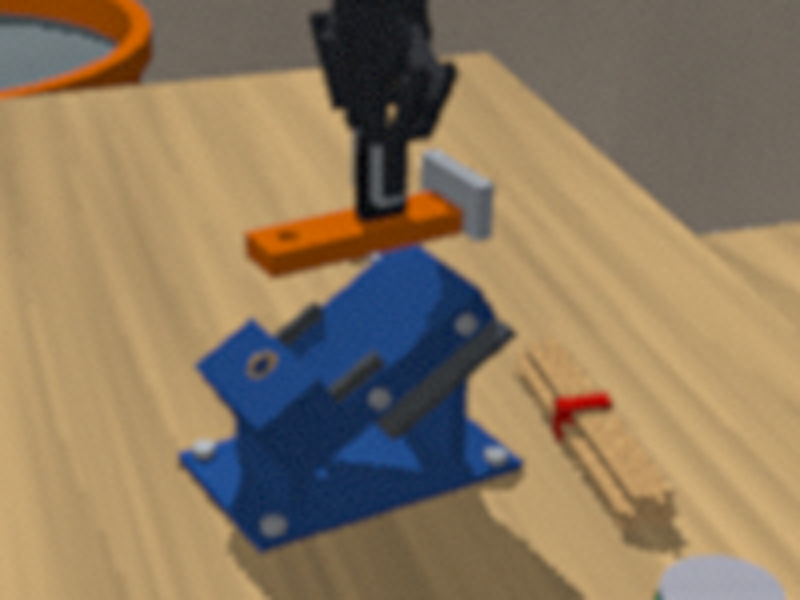

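The scraper hangs level above the bed, with its eye end at (290,240) in the crop and the blade at (460,195). Next I lower it so the bed's upper edge tips it to the slope.

```bash
python3 -m jog '[{"dx":0,"dy":0,"dz":-1.2,"turn":0},{"dx":0,"dy":0,"dz":-2.2,"turn":0},{"dx":0,"dy":0,"dz":-2.6,"turn":0},{"dx":0,"dy":0,"dz":-3,"turn":0},{"dx":0,"dy":0,"dz":-3.3,"turn":0},{"dx":0,"dy":0,"dz":-3.3,"turn":0}]' - 20
python3 -m jog '[{"dx":0,"dy":0,"dz":-0.3,"turn":0},{"dx":0,"dy":0,"dz":-0.6,"turn":0},{"dx":0,"dy":0,"dz":-0.8,"turn":0},{"dx":0,"dy":0,"dz":-0.8,"turn":0}]'
```

```text
time: 5.6
tool_pos: [586.5, 30.8, 159.1]
tcp_rot: [180.0, 0.1, 13.4]
force: [-12.0, -2.6, 14.2]
width: 15.5
time: 6.1
tool_pos: [585.3, 30.5, 150.9]
tcp_rot: [-180.0, 0.3, 13.4]
force: [-19.6, -4.8, 17.9]
width: 15.2
```

Run:
```python
from h import *
b=snap("wrist","w3.png");a=snap("side","s3.png",(210,110,370,230),3.5); print(robot.get_obs()["tool_pos"],robot.get_obs()["tcp_rot"],robot.get_obs()["force"])
i=cv2.imread("pics/s3.png");j=cv2.imread("pics/w3.png")
j=cv2.resize(j[:260],(560,260));cv2.imwrite("pics/c3.png",cv2.resize(np.vstack([i,j[:, :]]),None,fx=.88,fy=.88) if i.shape[1]==560 else i)
```

```text
[585.29667562  30.49911717 150.92177532] [-179.98661121    0.29246908   13.43112917] [-19.24521192  -4.48947596  18.32141969]
```

View pics/c3.png

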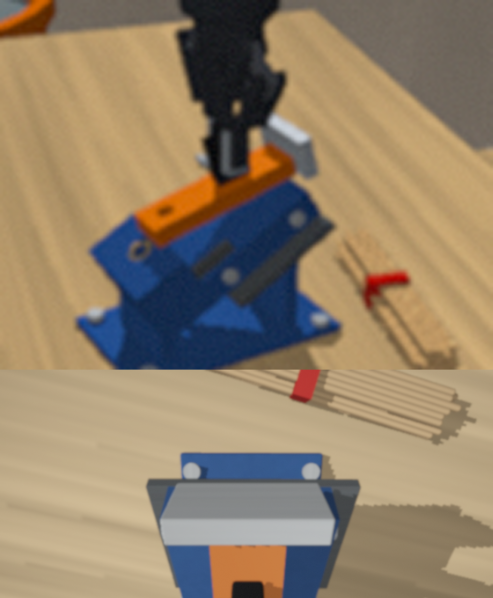

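The bar is tilting but not yet flat on the slope: the eye end is at (165,215) in the crop, above the bridge edge. I'll measure the tilt.

```bash
cat > bar.py <<'E'
from h import *
ex=np.array([.8426,.201,.5]);ez=np.array([-.486,-.116,.866]);ey=np.cross(ez,ex);o=np.array([520.9,14.8,65.4])
def bar(n="side"):
    p,d,X,K,E=snap(n);h=cv2.cvtColor(p,cv2.COLOR_RGB2HSV).astype(int)
    m=(h[...,0]>5)&(h[...,0]<14)&(h[...,1]>170)&(h[...,2]>90)
    q=X[m];q=q[np.isfinite(q[:,0])&(abs(q[:,0]-570)<120)&(abs(q[:,1]-30)<90)]
    r=(q-o)@np.stack([ex,ey,ez],1)
    # top-face: fit plane by RANSAC-like
    best=None;g=np.random.default_rng(0)
    for _ in range(300):
        a=r[g.choice(len(r),3,False)];nn=np.cross(a[1]-a[0],a[2]-a[0])
        if np.linalg.norm(nn)<1:continue
        nn/=np.linalg.norm(nn);nn*=np.sign(nn[2]) or 1
        if nn[2]<.8:continue
        k=abs((r-a[0])@nn)<1.5
        if best is None or k.sum()>best.sum():best=k
    t=r[best];c=t.mean(0);nn=np.linalg.svd(t-c)[2][2];nn*=np.sign(nn[2])
    print(n,len(r),best.sum(),"plane c",c.round(1),"n",nn.round(3),"tilt short of slope",np.degrees(np.arctan2(nn[0],nn[2])).round(1),"min",t.min(0).round(1),"max",t.max(0).round(1),"rect",[np.round(v,1) for v in cv2.minAreaRect(t[:,:2].astype(np.float32))])
if __name__=="__main__":
    bar("side");bar("scene");bar("wrist")
E
python3 bar.py
```

```text
side 118 49 plane c [70.3 -4.2 24.3] n [ 0.229 -0.306  0.924] tilt short of slope 13.9 min [ 12.6 -20.9   2.3] max [139.2  17.4  44.1] rect [array([75.8, -3.1]), array([ 37.8, 126. ]), np.float64(88.1)]
scene 389 245 plane c [72.8 -5.6 28.8] n [ 0.253 -0.018  0.967] tilt short of slope 14.6 min [ 17.6 -20.1  12.5] max [130.9  15.6  44.2] rect [array([74.3, -2.3]), array([ 35.4, 113.2]), np.float64(89.7)]
wrist 3711 3605 plane c [107.4   2.4  22.1] n [0.259 0.    0.966] tilt short of slope 15.0 min [ 16.6 -16.5  15.8] max [128.6  17.9  46.5] rect [array([72.6,  0.6]), array([111.9,  34.3]), np.float64(0.3)]
```

```bash
python3 -m jog '[{"dx":0.2,"dy":0.1,"dz":0.8,"turn":0},{"dx":1.2,"dy":0.3,"dz":1,"turn":0},{"dx":1.4,"dy":0.35,"dz":0.6,"turn":0},{"dx":1.4,"dy":0.35,"dz":0.2,"turn":0},{"dx":1.4,"dy":0.35,"dz":-0.1,"turn":0},{"dx":1.4,"dy":0.35,"dz":-0.1,"turn":0}]'
python3 -c "
from bar import *
bar('wrist');bar('scene')"
```

```text
time: 7.1
tool_pos: [600.9, 34.2, 150.9]
tcp_rot: [180.0, 0.1, 13.4]
force: [-14.6, -0.8, 24.1]
width: 15.3
wrist 3066 3038 plane c [129.3   0.8  15.9] n [0.159 0.    0.987] tilt short of slope 9.1 min [ 33.1 -16.6  13. ] max [141.5  17.9  31.7] rect [array([87.3,  0.6]), array([108.4,  34.4]), np.float64(0.1)]
scene 355 237 plane c [89.8 -4.6 19.7] n [0.148 0.023 0.989] tilt short of slope 8.5 min [ 31.8 -20.1  10.4] max [146.2  17.6  29.2] rect [array([89. , -1.9]), array([ 37.4, 114.7]), np.float64(89.1)]
```

```bash
python3 -m jog '[{"dx":0,"dy":0,"dz":-0.3,"turn":0},{"dx":0,"dy":0,"dz":-0.6,"turn":0},{"dx":0,"dy":0,"dz":-0.6,"turn":0}]'
python3 -c "
from bar import *
bar('wrist')"
```

```text
time: 7.58
tool_pos: [600.3, 34.1, 144.7]
tcp_rot: [-180.0, 0.1, 13.4]
force: [-17.7, -2.9, 25.0]
width: 15.5
wrist 1731 1718 plane c [124.    0.7  16. ] n [ 0.038 -0.     0.999] tilt short of slope 2.2 min [106.3 -16.7  14.7] max [132.5  18.   17.7] rect [array([119.5,   0.6]), array([26.1, 34.7]), np.float64(0.4)]
```

```bash
python3 -m jog '[{"dx":0,"dy":0,"dz":-0.2,"turn":0},{"dx":0,"dy":0,"dz":-0.3,"turn":0},{"dx":0,"dy":0,"dz":-0.3,"turn":0}]'
cat >> bar.py <<'E'
def yfit(save=None):
    p,d,X,K,E=snap("wrist",save);h=cv2.cvtColor(p,cv2.COLOR_RGB2HSV).astype(int);H,S,V=h[...,0],h[...,1],h[...,2]
    r=(X-o)@np.stack([ex,ey,ez],1)
    # intersect pixel rays with planes for accurate edges
    v,u=np.mgrid[0:420,0:560];D=np.stack([(u-K[0,2])/K[0,0],(v-K[1,2])/K[1,1],np.ones_like(u,float)],-1)@E[:3,:3].T
    def onp(z):
        s=(z-(E[:3,3]-o)@ez)/(D@ez);return (E[:3,3]+D*s[...,None]-o)@np.stack([ex,ey,ez],1)
    for nm,m,z in(("bar",(H>5)&(H<14)&(S>170)&(V>90)&(abs(r[...,2]-16)<4),16),("bed",(H>105)&(H<125)&(S>130)&(abs(r[...,2])<3),0)):
        q=onp(z);out=[]
        for row in range(420):
            c=np.nonzero(m[row])[0]
            if len(c)>20: out.append((q[row,c[0]]*.5+q[row,c[-1]]*.5)[:2].tolist()+[q[row,c[0],1],q[row,c[-1],1]])
        out=np.array(out)
        if len(out)>5:
            k=abs(out[:,1]-np.median(out[:,1]))<3;w=out[k];print(nm,len(w),"x",w[:,0].min().round(),w[:,0].max().round(),"mid y",np.median(w[:,1]).round(2),"edges",np.median(w[:,2:],0).round(1),"slope deg",np.degrees(np.polyfit(w[:,0],w[:,1],1)[0]).round(2))
E
python3 -c "
from bar import *
bar('wrist');yfit('w4.png')
print(robot.get_obs()['tool_pos'])"
```

```text
time: 8.0
tool_pos: [600.3, 34.1, 142.8]
tcp_rot: [180.0, 0.1, 13.4]
force: [-23.7, -1.8, 35.9]
width: 15.4
wrist 1174 1168 plane c [121.8   0.6  15.9] n [-0.004 -0.     1.   ] tilt short of slope -0.3 min [106.1 -16.7  14.5] max [128.4  18.   17.6] rect [array([117.1,   0.7]), array([34.6, 22.3]), np.float64(89.7)]
bar 17 x 115.0 128.0 mid y 0.76 edges [ 17.7 -16.4] slope deg -0.13
bed 48 x 57.0 105.0 mid y -0.22 edges [ 44.  -44.4] slope deg -0.21
[600.28633067  34.05897896 142.81332014]
```

View pics/w4.png

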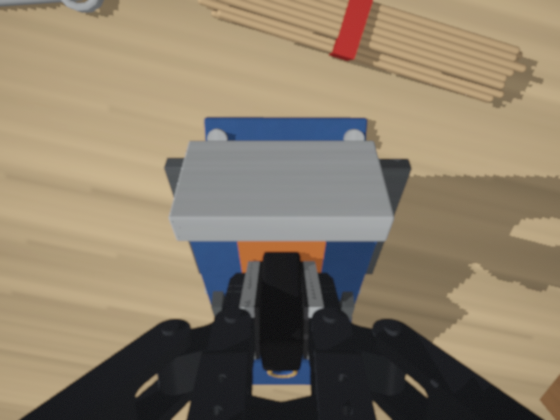

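The bar lies flat on the bed, about 1 mm left of the pocket's midline. I'll ease the press, correct y, and slide down the slope.

```bash
python3 -m jog '[{"dx":0.02,"dy":-0.1,"dz":0.2,"turn":0},{"dx":-0.4,"dy":-0.2,"dz":-0.05,"turn":0},{"dx":-0.82,"dy":-0.3,"dz":-0.3,"turn":0},{"dx":-0.82,"dy":-0.3,"dz":-0.3,"turn":0}]'
python3 -c "
from bar import *
bar('wrist');yfit();bar('scene')
print(robot.get_obs()['tool_pos'])"
```

```text
time: 8.6
tool_pos: [594.7, 31.3, 139.3]
tcp_rot: [179.9, -0.2, 13.4]
force: [-3.9, -0.7, 19.0]
width: 15.4
wrist 1172 1163 plane c [114.8  -0.7  16. ] n [-0.012  0.001  1.   ] tilt short of slope -0.7 min [ 99.3 -18.   14.7] max [121.4  16.7  17.9] rect [array([110.3,  -0.7]), array([22.1, 34.7]), np.float64(0.0)]
bar 17 x 108.0 120.0 mid y -0.64 edges [ 16.3 -17.8] slope deg -0.41
bed 46 x 54.0 99.0 mid y -0.17 edges [ 43.9 -44.4] slope deg 0.02
scene 276 196 plane c [73.2 -6.7 13.1] n [-0.003  0.007  1.   ] tilt short of slope -0.2 min [ 20.4 -21.4  11.7] max [130.1  14.4  14.7] rect [array([75.2, -3.7]), array([109.7,  35.5]), np.float64(0.3)]
[594.64563429  31.29545668 139.33584652]
```

```bash
python3 -m jog '[{"dx":-0.4,"dy":-0.06,"dz":-0.22,"turn":0},{"dx":-0.8,"dy":-0.16,"dz":-0.46,"turn":0},{"dx":-1.2,"dy":-0.25,"dz":-0.68,"turn":0},{"dx":-1.6,"dy":-0.35,"dz":-0.92,"turn":0},{"dx":-2.0,"dy":-0.44,"dz":-1.15,"turn":0},{"dx":-2.0,"dy":-0.44,"dz":-1.15,"turn":0}]'
python3 -c "
from bar import *
bar('wrist');yfit()
o_=robot.get_obs();print(o_['tool_pos'],o_['force'],o_['moment'])"
```

```text
time: 9.5
tool_pos: [574.5, 26.7, 127.5]
tcp_rot: [179.9, -0.2, 13.4]
force: [-3.7, -0.5, 18.1]
width: 15.4
wrist 1135 1128 plane c [91.1 -0.7 16. ] n [-0.016  0.001  1.   ] tilt short of slope -0.9 min [ 75.2 -17.9  14.8] max [97.7 16.7 17.5] rect [array([86.6, -0.6]), array([34.9, 22.1]), np.float64(88.7)]
bar 17 x 84.0 96.0 mid y -0.44 edges [ 16.4 -17.4] slope deg 0.25
bed 63 x 39.0 133.0 mid y -0.22 edges [ 43.7 -44.2] slope deg -0.14
[574.54315518  26.72711462 127.47932618] [-2.82989403 -1.9272541  17.71537294] [-0.22730828  0.43366074 -0.05205523]
```

```bash
python3 -m jog '[{"dx":-0.4,"dy":-0.1,"dz":-0.23,"turn":0},{"dx":-0.8,"dy":-0.19,"dz":-0.46,"turn":0},{"dx":-1.2,"dy":-0.28,"dz":-0.69,"turn":0},{"dx":-1.6,"dy":-0.38,"dz":-0.92,"turn":0},{"dx":-1.9,"dy":-0.45,"dz":-1.1,"turn":0},{"dx":-1.9,"dy":-0.45,"dz":-1.1,"turn":0}]'
python3 -m jog '[{"dx":-0.2,"dy":-0.05,"dz":-0.12,"turn":0},{"dx":-0.4,"dy":-0.1,"dz":-0.23,"turn":0},{"dx":-0.4,"dy":-0.1,"dz":-0.23,"turn":0}]'
python3 -c "
from bar import *
bar('wrist');yfit();bar('scene')
o_=robot.get_obs();print(o_['tool_pos'],o_['force'],o_['moment'])"
```

```text
time: 10.35
tool_pos: [561.7, 23.3, 119.9]
tcp_rot: [179.8, -1.1, 13.4]
force: [19.2, 8.6, 27.3]
width: 15.8
time: 10.72
tool_pos: [561.4, 22.8, 120.0]
tcp_rot: [179.7, -1.7, 13.3]
force: [28.5, 14.3, 38.1]
width: 15.6
wrist 1241 1232 plane c [76.8 -0.7 16.5] n [-0.013  0.003  1.   ] tilt short of slope -0.7 min [ 60.3 -18.3  15.5] max [83.7 16.  18.4] rect [array([72.2, -1.1]), array([23.1, 34.6]), np.float64(1.3)]
bar 19 x 69.0 82.0 mid y -1.23 edges [ 15.7 -17.9] slope deg 1.14
bed 103 x 26.0 132.0 mid y -0.19 edges [ 43.9 -44.5] slope deg -0.14
scene 121 94 plane c [59.7 -8.3 13.4] n [-0.013 -0.016  1.   ] tilt short of slope -0.7 min [ 18.2 -22.2  11.5] max [89.2 12.4 15.6] rect [array([53.7, -4.9]), array([71. , 34.6]), np.float64(0.1)]
[561.3740299   22.79174724 119.99389657] [27.8837929  14.10013103 37.71487579] [ 2.50407743 -4.07589926 -0.08307385]
```

Run:
```python
from h import *
a=snap("side","a.png",(220,120,340,230),4);b=snap("scene","b.png",(235,150,345,250),4)
i=cv2.imread("pics/a.png");j=cv2.imread("pics/b.png");j=cv2.resize(j,(440,440))
i=cv2.resize(i,(360,330));cv2.imwrite("pics/c5.png",np.hstack([i,cv2.resize(j,(330,330))]))
from bar import ex,ey,ez,o
p,d,X,K,E=a
for P in((0,0,28.5),(18,-19,0),(18,19,18.5),(18,-45,28.5),(-30,0,28.5)):print(P,proj(o+P[0]*ex+P[1]*ey+P[2]*ez,K,E).round())
# rib & blade in wrist/scene frames: grey/black pts
for n,(p,d,X,K,E) in(("scene",b),("wrist",snap("wrist"))):
    r=(X-o)@np.stack([ex,ey,ez],1);h=cv2.cvtColor(p,cv2.COLOR_RGB2HSV).astype(int)
    m=(h[...,1]<60)&(h[...,2]>90)&(r[...,2]>26)&(r[...,2]<45)&(r[...,0]>85)&(abs(r[...,1])<36)
    q=r[m]; print(n,len(q),np.nanpercentile(q,[2,50,98],axis=0).round(1) if len(q) else"")
    m=(r[...,2]>33)&(r[...,2]<39)&(r[...,0]>95)&(r[...,0]<150)&(abs(r[...,1])<36);print(n,"bladetop",m.sum(),np.nanpercentile(r[m],[3,50,97],axis=0).round(1) if m.sum() else "")
```

```text
(0, 0, 28.5) [254. 190.]
(18, -19, 0) [269. 196.]
(18, 19, 18.5) [258. 185.]
(18, -45, 28.5) [269. 193.]
(-30, 0, 28.5) [245. 198.]
scene 138 [[110.  -34.1  27. ]
 [121.3  -2.3  33. ]
 [124.8  27.9  36.4]]
scene bladetop 70 [[112.8 -34.   33. ]
 [119.2  -8.6  34.1]
 [124.6  26.3  36.3]]
wrist 10854 [[111.2 -32.9  26.4]
 [121.5  -1.7  36. ]
 [122.9  29.7  37.4]]
wrist bladetop 7266 [[111.3 -32.2  33.4]
 [119.1  -1.7  36.5]
 [122.7  29.   37.4]]
```

View pics/c5.png

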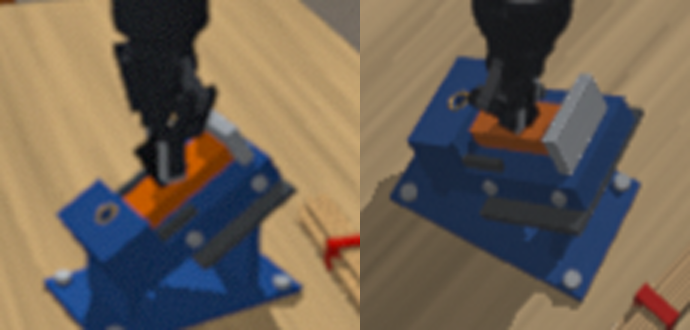

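The blade reads at ramp x 111–123, against 110–122 at home, so the eye is against the end stop. The crops show the bar running under the bridge. I'll relieve the push, release, rise and check.

```bash
python3 -m jog '[{"dx":0.4,"dy":0.1,"dz":0.25,"turn":0},{"dx":0.4,"dy":0.1,"dz":0.25,"turn":0}]'
python3 -m jog '[{"dx":0,"dy":0,"dz":0,"turn":0},{"dx":0,"dy":0,"dz":0,"turn":0},{"dx":0,"dy":0,"dz":0,"turn":0},{"dx":0,"dy":0,"dz":1,"turn":0},{"dx":0,"dy":0,"dz":4,"turn":0},{"dx":-1,"dy":0,"dz":8,"turn":0},{"dx":-4,"dy":-0.8,"dz":13,"turn":0},{"dx":-8,"dy":-1.8,"dz":15,"turn":0},{"dx":-8,"dy":-1.8,"dz":15,"turn":0},{"dx":-8,"dy":-1.8,"dz":15,"turn":0}]' 0
python3 - <<'E'
from bar import *
a=snap("wrist","w6.png");p,d,X,K,E=a
r=(X-o)@np.stack([ex,ey,ez],1)
print(robot.get_obs()["tool_pos"],robot.get_obs()["width"])
m=(r[...,2]>33)&(r[...,2]<39)&(r[...,0]>95)&(r[...,0]<150)&(abs(r[...,1])<40);print("bladetop",m.sum(),np.nanpercentile(r[m],[2,50,98],axis=0).round(1))
bar("wrist");yfit()
u,v=proj(o+28.5*ez,K,E).round().astype(int);print(u,v)
np.savez("w6.npz",p=p,X=X,K=K,E=E)
i=p[max(v-35,0):v+35,u-45:u+45,::-1];cv2.imwrite("pics/w6c.png",cv2.resize(i,None,fx=7,fy=7,interpolation=cv2.INTER_CUBIC))
E
```

```text
time: 11.28
tool_pos: [561.6, 23.2, 119.7]
tcp_rot: [179.8, -1.1, 13.4]
force: [18.9, 8.3, 23.9]
width: 15.5
time: 12.52
tool_pos: [474.5, 4.4, 265.2]
tcp_rot: [180.0, -0.0, 13.4]
force: [0.0, -0.1, -0.2]
width: 85.0
[474.54940286   4.42631587 264.75654072] 85.45772313954512
bladetop 969 [[110.8 -32.8  34.4]
 [113.4  -1.4  35.8]
 [115.8  30.3  37.3]]
wrist 3406 3226 plane c [71.2 -0.5 15.9] n [0.001 0.001 1.   ] tilt short of slope 0.0 min [ -7.  -17.9  14.2] max [102.1  16.3  17.6] rect [array([47.6, -0.8]), array([ 34.1, 109.1]), np.float64(89.9)]
bar 62 x 18.0 102.0 mid y -0.84 edges [ 15.7 -17.4] slope deg -0.31
bed 95 x 17.0 96.0 mid y -0.18 edges [ 44.  -44.3] slope deg 0.15
282 143
```

View pics/w6c.png

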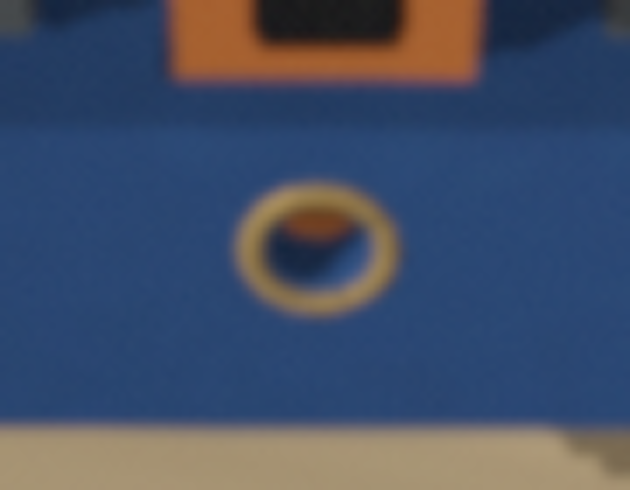

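The rim is centred at (317,250) in the crop, with orange eye wall visible inside. The bar is flat, in the pocket and square to it. Next, the pin.

```bash
python3 -m jog '[{"dx":0,"dy":-4,"dz":0,"turn":-5},{"dx":0,"dy":-10,"dz":0,"turn":-11.4},{"dx":0,"dy":-16,"dz":0,"turn":-11.4},{"dx":0,"dy":-22,"dz":0,"turn":-11.4},{"dx":0.4,"dy":-27,"dz":0,"turn":-11.4},{"dx":0.8,"dy":-30.8,"dz":0,"turn":-11.4},{"dx":0.8,"dy":-30.8,"dz":0,"turn":-11.4}]'
cat > pin.py <<'E'
from h import *
p,d,X,K,E=snap("wrist");o=robot.get_obs();print(o["tool_pos"],o["tcp_rot"])
h=cv2.cvtColor(p,cv2.COLOR_RGB2HSV).astype(int);H,S,V=h[...,0],h[...,1],h[...,2]
red=((H<5)|(H>174))&(S>150);q=X[red&(X[...,2]>70)];print("z max",np.percentile(q[:,2],[2,50,99]).round(1))
zt=np.percentile(q[:,2],98);t=q[q[:,2]>zt-3];print("head top",len(t),t.mean(0).round(1),[np.round(a,1) for a in cv2.minAreaRect(t[:,:2].astype(np.float32))])
b=X[(abs(X[...,2]-70)<3)&(abs(X[...,0]-482)<60)&(abs(X[...,1]+304)<60)];print("block",len(b),[np.round(a,1) for a in cv2.minAreaRect(b[:,:2].astype(np.float32))])
cv2.imwrite("pics/pin.png",p[...,::-1])
E
python3 pin.py
```

```text
time: 13.55
tool_pos: [482.2, -305.7, 263.7]
tcp_rot: [-180.0, 0.1, 1.9]
force: [-0.3, 0.8, -0.8]
width: 85.5
[ 482.17067578 -304.21916965  263.84070026] [-1.79926437e+02  7.65476403e-02  1.92257160e+00]
z max [ 89.4 114.1 116. ]
head top 379 [ 480.7 -303.9  114.4] [array([ 480.7, -304. ]), array([17.2, 15.7]), np.float64(1.6)]
block 4655 [array([ 479.9, -304.5]), array([70.1, 70.7]), np.float64(82.6)]
```

```bash
python3 -m jog '[{"dx":-0.15,"dy":0,"dz":-5,"turn":0},{"dx":-0.15,"dy":0,"dz":-10,"turn":0},{"dx":-0.15,"dy":0,"dz":-14,"turn":0},{"dx":-0.15,"dy":0,"dz":-17,"turn":0},{"dx":-0.15,"dy":0,"dz":-17.5,"turn":0},{"dx":-0.15,"dy":0,"dz":-17.5,"turn":0}]'
python3 -m jog '[{"dx":0,"dy":0,"dz":0,"turn":0},{"dx":0,"dy":0,"dz":0,"turn":0},{"dx":0,"dy":0,"dz":0,"turn":0},{"dx":0,"dy":0,"dz":0,"turn":0}]' 1 20
```

```text
time: 14.35
tool_pos: [481.1, -303.3, 90.6]
tcp_rot: [180.0, -0.0, 2.0]
force: [0.5, -0.2, 0.4]
width: 85.4
time: 14.85
tool_pos: [480.8, -303.7, 90.3]
tcp_rot: [180.0, -0.0, 2.0]
force: [0.1, 0.3, 3.3]
width: 17.7
```

```bash
python3 -m jog '[{"dx":0,"dy":0,"dz":1.8,"turn":0},{"dx":0,"dy":0,"dz":3.6,"turn":0},{"dx":-0.9,"dy":-0.03,"dz":3.8,"turn":0},{"dx":-1.86,"dy":-0.06,"dz":3.95,"turn":0},{"dx":-2.4,"dy":-0.08,"dz":4.1,"turn":0},{"dx":-2.9,"dy":-0.1,"dz":4.23,"turn":0},{"dx":-3.5,"dy":-0.12,"dz":4.2,"turn":0},{"dx":-4.1,"dy":-0.14,"dz":4.1,"turn":0},{"dx":-4.5,"dy":-0.15,"dz":3.96,"turn":0},{"dx":-4.5,"dy":-0.15,"dz":3.96,"turn":0}]'
cat > pt.py <<'E'
from h import *
o=robot.get_obs();print(o["tool_pos"],o["force"].round(1))
p,d,X,K,E=snap("side");h=cv2.cvtColor(p,cv2.COLOR_RGB2HSV).astype(int)
g=o["tool_pos"]+[0,0,11];r=X-g
red=((h[...,0]<5)|(h[...,0]>174))&(h[...,1]>150)&(np.linalg.norm(r,axis=-1)<60);print("red",red.sum(),r[red].mean(0).round(1) if red.sum() else "")
st=(h[...,1]<70)&(h[...,2]>90)&(r[...,2]<-20)&(np.linalg.norm(r,axis=-1)<110)&(abs(r[...,1])<25)
q=r[st];print("steel",len(q))
if len(q)>10:
    f=cv2.fitLine(q.astype(np.float32),cv2.DIST_HUBER,0,.01,.01).ravel();f[:3]*=np.sign(f[2]);print("axis",f[:3].round(3),"lean deg",np.degrees(np.arctan2(np.hypot(f[0],f[1]),f[2])).round(1),"lowest",q[q[:,2].argmin()].round(1))
u,v=proj(g,K,E).astype(int);i=p[max(0,v-50):v+90,max(0,u-70):u+70,::-1];cv2.imwrite("pics/pt%d.png"%int(o["time"]*100),cv2.resize(i,None,fx=4,fy=4,interpolation=cv2.INTER_CUBIC))
E
python3 pt.py; ls pics
```

```text
time: 16.1
tool_pos: [435.3, -305.1, 129.5]
tcp_rot: [-180.0, 0.0, 2.0]
force: [1.9, -0.6, -1.7]
width: 17.8
[ 435.27082109 -305.10893888  129.47066058] [ 1.9 -0.6 -1.7]
red 21 [14.4 -9.9 -8.3]
steel 145
axis [-0.52  -0.156  0.84 ] lean deg 32.9 lowest [ 50.1  -0.2 -75. ]
a.png
b.png
c3.png
c5.png
pin.png
pt1610.png
s2.png
s3.png
scene.png
side.png
w1.png
w2.png
w3.png
w4.png
w6.png
w6c.png
```

```bash
python3 -m jog '[{"dx":-1.2,"dy":-0.04,"dz":2.2,"turn":0},{"dx":-1.2,"dy":-0.04,"dz":5.5,"turn":0},{"dx":-1,"dy":2,"dz":8,"turn":3},{"dx":-0.5,"dy":6.5,"dz":8.5,"turn":7},{"dx":0,"dy":11.5,"dz":8.5,"turn":11.4},{"dx":0.5,"dy":16.5,"dz":8.5,"turn":11.4},{"dx":1,"dy":21.5,"dz":8.5,"turn":11.4},{"dx":1.6,"dy":26,"dz":8.5,"turn":11.4},{"dx":1.9,"dy":29,"dz":8,"turn":11.4},{"dx":1.9,"dy":30.4,"dz":7,"turn":11.4},{"dx":1.9,"dy":30.4,"dz":5.5,"turn":11.4},{"dx":1.9,"dy":30.4,"dz":5.5,"turn":11.4}]' - 25
python3 pt.py
```

```text
time: 17.65
tool_pos: [453.8, -1.9, 183.1]
tcp_rot: [-180.0, 0.2, 13.4]
force: [0.4, 0.0, -1.4]
width: 17.4
[453.76772315  -1.88671    183.1375668 ] [ 0.4  0.  -1.4]
red 10 [-3.4 -1.5  2.9]
steel 87
axis [-0.466 -0.214  0.858] lean deg 30.9 lowest [ 47.3   7.5 -77.4]
```

```bash
cat > ali.py <<'E'
from h import *
from bar import ex,ey,ez,o as O
ob=robot.get_obs();g=ob["tool_pos"]+[0,0,11];print(ob["tool_pos"].round(1),ob["force"].round(1),ob["width"].round(1));B=np.stack([ex,ey,ez],1);ims=[]
for n in("side","scene","wrist"):
    p,d,X,K,E=snap(n);h=cv2.cvtColor(p,cv2.COLOR_RGB2HSV).astype(int);r=(X-O)@B
    rim=(h[...,0]>8)&(h[...,0]<30)&(h[...,1]>50)&(np.linalg.norm(r-[0,0,28.5],axis=-1)<14)&(abs(r[...,2]-28.5)<4)
    if rim.sum()>5: print(n,"rim",rim.sum(),((r[rim].min(0)+r[rim].max(0))/2).round(1),r[rim].mean(0).round(1))
    w=X-g
    st=(h[...,1]<80)&(h[...,2]>80)&(w[...,2]<-38)&(w[...,2]>-95)&(abs(w@ey)<20)&(w[...,0]>5)&(r[...,2]>27)
    q=r[st]
    if len(q)>10:
        q=q[abs(q-np.median(q,0)).max(1)<40];f=cv2.fitLine(q.astype(np.float32),cv2.DIST_HUBER,0,.01,.01).ravel();f[:3]*=np.sign(f[2]);i=q[:,2].argmin();print(n,"steel",len(q),"axis(ramp)",f[:3].round(3),"lean-err deg x,y",np.degrees(np.arctan2(f[:2],f[2])).round(1),"lowest",np.sort(q[:,2])[:3].round(1),q[i].round(1),"mean",q.mean(0).round(1))
    u,v=proj(O+28.5*ez+25*ez,K,E).astype(int);k=45 if n!="wrist" else 70
    u=min(max(u,k),559-k);v=min(max(v,k),419-k);ims.append(cv2.resize(p[v-k:v+k,u-k:u+k,::-1],(260,260),interpolation=cv2.INTER_CUBIC))
cv2.imwrite("pics/ali%d.png"%int(ob["time"]*100),np.hstack(ims))
E
python3 ali.py; ls pics/ali*
```

```text
Traceback (most recent call last):
  File "ali.py", line 3, in <module>
    ob=robot.get_obs();g=ob["tool_pos"]+[0,0,11];print(ob["tool_pos"].round(1),ob["force"].round(1),ob["width"].round(1));B=np.stack([ex,ey,ez],1);ims=[]
                                                                                                    ^^^^^^^^^^^^^^^^^
AttributeError: 'float' object has no attribute 'round'
ls: cannot access 'pics/ali*': No such file or directory
```

```bash
sed -i 's/,ob\["width"\].round(1)//; s/"pics\/ali%d.png"%int(ob\["time"\]\*100)/"pics\/"+__import__("sys").argv[1]/' ali.py; python3 ali.py ali1.png
```

```text
[454.3  -2.  183.9] [ 0.3 -0.8 -0.7]
side steel 54 axis(ramp) [ 0.003 -0.043  0.999] lean-err deg x,y [ 0.2 -2.5] lowest [33.9 56.6 57.9] [46.4  3.7 33.9] mean [ 7.6 -6.1 76.1]
scene rim 7 [ 2.4 -1.9 26.3] [ 1.3 -0.5 26.4]
scene steel 67 axis(ramp) [-0.013 -1.     0.028] lean-err deg x,y [-25.5 -88.4] lowest [27.2 27.4 27.7] [122.2  16.6  27.2] mean [119.3  -0.2  32. ]
wrist rim 289 [ 0.4  0.2 29. ] [ 1.3  0.6 29.1]
wrist steel 1030 axis(ramp) [0.011 0.008 1.   ] lean-err deg x,y [0.6 0.5] lowest [53.1 53.7 53.7] [10.4  0.  53.1] mean [12.4 -0.8 80. ]
```

View pics/ali1.png

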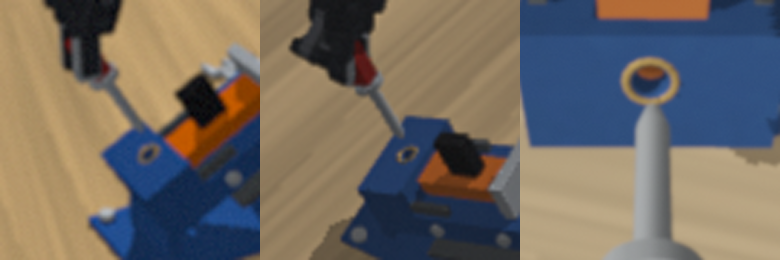

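The tip sits above the bore, about 7.5 mm upslope and 1 mm to the right of its axis, with the lean within 1°. I'll correct and approach along the bore axis.

```bash
python3 -m jog '[{"dx":-0.65,"dy":-0.05,"dz":-0.38,"turn":0},{"dx":-0.2,"dy":0.06,"dz":-1.2,"turn":0},{"dx":0.22,"dy":0.16,"dz":-1.94,"turn":0},{"dx":0.22,"dy":0.16,"dz":-1.94,"turn":0}]'
python3 ali.py ali2.png
```

```text
time: 18.35
tool_pos: [456.9, 0.6, 164.5]
tcp_rot: [-180.0, 0.1, 13.4]
force: [0.0, -0.5, -1.3]
width: 17.5
[456.9   0.6 164.5] [ 0.  -0.5 -1.3]
side steel 72 axis(ramp) [-0.043  0.     0.999] lean-err deg x,y [-2.5  0. ] lowest [27.  27.1 27.3] [10.7 -0.6 27. ] mean [ 0.2 -4.5 54.4]
scene rim 7 [ 1.1 -1.7 25.9] [ 1.4 -0.3 26.1]
scene steel 36 axis(ramp) [-0.002  0.004  1.   ] lean-err deg x,y [-0.1  0.2] lowest [27.3 37.8 40.8] [-1.  -9.5 27.3] mean [ 5.2 -1.2 59.2]
wrist rim 276 [ 1.5  0.3 28.9] [ 2.8  0.5 29.1]
wrist steel 1210 axis(ramp) [0.037 0.004 0.999] lean-err deg x,y [2.1 0.2] lowest [27.1 27.1 27.1] [ 9.4  2.  27.1] mean [ 4.1  1.1 56.4]
```

View pics/ali2.png

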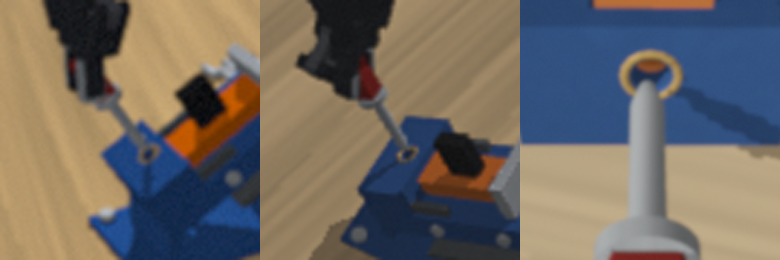

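```bash
python3 -m jog '[{"dx":0.08,"dy":-0.02,"dz":0.04,"turn":0},{"dx":0.33,"dy":0.03,"dz":-0.4,"turn":0},{"dx":0.57,"dy":0.09,"dz":-0.83,"turn":0},{"dx":0.8,"dy":0.15,"dz":-1.26,"turn":0},{"dx":0.8,"dy":0.15,"dz":-1.26,"turn":0}]' - 22
python3 ali.py ali3.png
```

```text
time: 19.12
tool_pos: [464.7, 2.0, 152.1]
tcp_rot: [-180.0, 0.1, 13.4]
force: [-0.1, 0.1, -2.0]
width: 18.2
[464.7   2.  152.1] [-0.1  0.1 -2. ]
side steel 69 axis(ramp) [ 0.025 -0.015  1.   ] lean-err deg x,y [ 1.5 -0.9] lowest [27.1 27.1 27.2] [-8.3 -0.5 27.1] mean [-1.9 -4.1 42.3]
scene rim 8 [ 2.6 -1.5 28.2] [ 3.5 -1.7 27.3]
scene steel 39 axis(ramp) [-0.027  0.018  0.999] lean-err deg x,y [-1.6  1. ] lowest [27.1 27.1 27.2] [10.2 -1.3 27.1] mean [ 5.1 -1.3 44.3]
wrist rim 282 [ 2.   0.2 27.7] [ 3.4  0.3 29. ]
wrist steel 1245 axis(ramp) [ 0.055 -0.016  0.998] lean-err deg x,y [ 3.1 -0.9] lowest [27.  27.2 27.2] [ 5.6 -0.6 27. ] mean [ 3.   0.9 44. ]
```

```bash
python3 -m jog '[{"dx":0.24,"dy":0.06,"dz":-0.43,"turn":0},{"dx":0.49,"dy":0.12,"dz":-0.87,"turn":0},{"dx":0.73,"dy":0.17,"dz":-1.3,"turn":0},{"dx":0.73,"dy":0.17,"dz":-1.3,"turn":0}]'
python3 -m jog '[{"dx":0.24,"dy":0.06,"dz":-0.43,"turn":0},{"dx":0.49,"dy":0.12,"dz":-0.87,"turn":0},{"dx":0.49,"dy":0.12,"dz":-0.87,"turn":0}]'
```

```text
time: 19.77
tool_pos: [472.2, 3.7, 139.1]
tcp_rot: [-180.0, 0.0, 13.4]
force: [-1.5, -1.9, -4.2]
width: 17.8
time: 20.15
tool_pos: [477.2, 4.9, 130.5]
tcp_rot: [-180.0, 0.0, 13.4]
force: [-0.9, -2.6, -4.5]
width: 17.7
```

```bash
python3 -m jog '[{"dx":0.24,"dy":0.06,"dz":-0.43,"turn":0},{"dx":0.49,"dy":0.12,"dz":-0.87,"turn":0},{"dx":0.73,"dy":0.17,"dz":-1.3,"turn":0},{"dx":0.97,"dy":0.23,"dz":-1.73,"turn":0},{"dx":0.97,"dy":0.23,"dz":-1.73,"turn":0}]'
python3 ali.py ali4.png
```

```text
time: 20.78
tool_pos: [486.7, 7.2, 113.2]
tcp_rot: [-180.0, 0.0, 13.4]
force: [-1.8, -3.8, -5.5]
width: 17.9
[486.7   7.2 113.2] [-1.8 -3.8 -5.5]
wrist rim 188 [ 6.2 -0.  27.9] [ 7.2  0.  29. ]
wrist steel 11 axis(ramp) [-0.236 -0.971  0.025] lean-err deg x,y [-84.  -88.5] lowest [28. 28. 28.] [-7.1 14.5 28. ] mean [-11.2   9.7  28.5]
```

View pics/ali4.png

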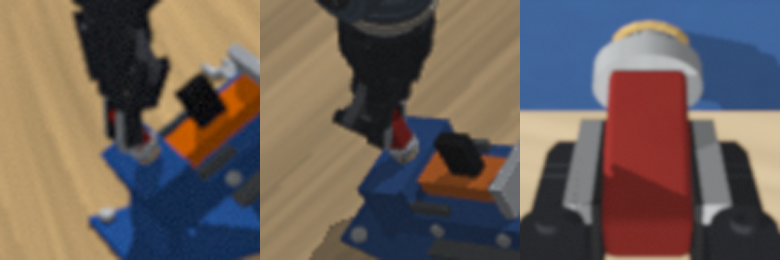

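The pin is through bridge and eye, with the collar about 11 mm above the bridge and only small forces. I'll finish the stroke.

```bash
python3 -m jog '[{"dx":0.24,"dy":0.06,"dz":-0.43,"turn":0},{"dx":0.44,"dy":0.1,"dz":-0.78,"turn":0},{"dx":0.44,"dy":0.1,"dz":-0.78,"turn":0}]'
python3 -m jog '[{"dx":0.1,"dy":0.02,"dz":-0.17,"turn":0},{"dx":0.15,"dy":0.03,"dz":-0.26,"turn":0},{"dx":0.2,"dy":0.05,"dz":-0.35,"turn":0},{"dx":0.2,"dy":0.05,"dz":-0.35,"turn":0}]'
```

```text
time: 21.3
tool_pos: [490.7, 8.0, 106.2]
tcp_rot: [-180.0, 0.1, 13.4]
force: [-8.4, -4.7, 3.7]
width: 17.5
time: 21.8
tool_pos: [492.6, 8.4, 104.4]
tcp_rot: [180.0, 0.1, 13.4]
force: [-19.6, -5.8, 31.5]
width: 17.6
```

```bash
cat > col.py <<'E'
from h import *
from bar import ex,ey,ez,o as O
B=np.stack([ex,ey,ez],1);ob=robot.get_obs();print(ob["tool_pos"].round(1),ob["force"].round(1),ob["width"])
for n in("wrist","scene","side"):
    p,d,X,K,E=snap(n);h=cv2.cvtColor(p,cv2.COLOR_RGB2HSV).astype(int);r=(X-O)@B
    m=(h[...,1]<80)&(h[...,2]>60)&(r[...,2]>24)&(r[...,2]<48)&(np.hypot(r[...,0],r[...,1])<20);q=r[m]
    if len(q)>3:print(n,"collar",len(q),"z pct",np.percentile(q[:,2],[5,50,80,95]).round(1),"x",np.percentile(q[:,0],[3,97]).round(1),"y",np.percentile(q[:,1],[3,97]).round(1))
    red=((h[...,0]<5)|(h[...,0]>174))&(h[...,1]>150)&(np.hypot(r[...,0],r[...,1])<40)&(r[...,2]>20)&(r[...,2]<130);q=r[red]
    if len(q)>3:print(n,"red",len(q),"z",np.percentile(q[:,2],[2,50,98]).round(1),"x,y top",q[q[:,2]>np.percentile(q[:,2],90)].mean(0).round(1))
    m=(r[...,2]>33)&(r[...,2]<39)&(r[...,0]>95)&(r[...,0]<150)&(abs(r[...,1])<40)
    if m.sum()>9:print(n,"bladetop",m.sum(),np.percentile(r[m],[2,98],axis=0).round(1).tolist())
E
python3 -m jog '[{"dx":-0.05,"dy":0,"dz":0.1,"turn":0},{"dx":-0.1,"dy":-0.02,"dz":0.17,"turn":0}]'
python3 col.py
```

```text
time: 22.05
tool_pos: [492.4, 8.4, 104.6]
tcp_rot: [180.0, -0.1, 13.4]
force: [-0.9, -3.4, -5.1]
width: 17.9
[492.4   8.4 104.6] [-0.9 -3.4 -5.1] 17.943352416771987
wrist collar 1611 z pct [28.7 34.2 37.8 46. ] x [-3.8 14.5] y [-13.1  14.6]
wrist red 4441 z [37.9 60.3 72.7] x,y top [ 3.2  0.4 72.6]
scene collar 48 z pct [26.2 31.  35.9 45.6] x [-2.6 15.2] y [-16.1  14.1]
scene red 40 z [38.  47.4 60.3] x,y top [11.6  1.6 60.4]
scene bladetop 49 [[113.2, -33.6, 33.1], [124.9, 27.3, 36.1]]
side collar 41 z pct [27.7 32.5 34.8 40. ] x [-10.6  14.2] y [-15.6   9.8]
side red 11 z [68.7 70.7 72. ] x,y top [-3.3 -3.7 72.1]
side bladetop 79 [[108.9, -37.1, 33.0], [120.7, 27.1, 36.2]]
```

The head top reads 72.6 against 72.5 expected, so the collar is seated. Releasing.

```bash
python3 -m jog '[{"dx":0,"dy":0,"dz":0,"turn":0},{"dx":0,"dy":0,"dz":0,"turn":0},{"dx":0,"dy":0,"dz":0,"turn":0},{"dx":0,"dy":0,"dz":0,"turn":0},{"dx":0,"dy":0,"dz":2,"turn":0},{"dx":0,"dy":0,"dz":6,"turn":0},{"dx":0,"dy":0,"dz":12,"turn":0},{"dx":-2,"dy":-1,"dz":16,"turn":0},{"dx":-4,"dy":-1,"dz":18,"turn":0},{"dx":-4,"dy":-1,"dz":18,"turn":0}]' 0
python3 -m jog '[{"dx":0,"dy":0,"dz":0,"turn":0},{"dx":0,"dy":0,"dz":0,"turn":0}]'
python3 col.py; python3 -c "
from bar import *
bar('wrist');yfit()
p,d,X,K,E=snap('scene');q=np.load('scene.npz')['p'].astype(int);D=abs(p.astype(int)-q).sum(-1)
for n,(a,b,c,e) in dict(tin=(228,288,264,328),spanner=(360,148,395,205),sticks=(294,217,364,280),t1=(152,208,172,240),t2=(120,240,142,268),t3=(118,266,138,294),t4=(184,274,202,302)).items():print(n,(D[b:e,a:c]>90).mean().round(3))"
```

```text
time: 23.45
tool_pos: [452.1, -1.6, 285.3]
tcp_rot: [179.9, -0.2, 13.4]
force: [-0.2, -0.4, -1.1]
width: 85.4
time: 23.7
tool_pos: [452.3, -1.5, 282.9]
tcp_rot: [-180.0, 0.1, 13.4]
force: [-0.2, 0.8, 0.0]
width: 85.3
[452.3  -1.5 282.9] [-0.2  0.8  0. ] 85.34715793862954
wrist collar 353 z pct [28.2 34.  34.8 36.8] x [-7.8 12.3] y [-11.8  13.1]
wrist red 771 z [40.  66.7 73.3] x,y top [ 1.4  0.5 73.1]
scene collar 39 z pct [25.9 30.5 32.2 33.6] x [-7.6 15.4] y [-14.   13.5]
scene red 103 z [38.6 58.  71.1] x,y top [ 3.  -3.5 70.4]
scene bladetop 44 [[113.1, -34.5, 33.0], [125.2, 27.4, 36.0]]
side collar 44 z pct [26.7 32.6 34.6 37.9] x [-12.1  12.2] y [-15.4   5. ]
side red 77 z [39.6 59.5 71.9] x,y top [-1.7 -6.6 71.9]
side bladetop 81 [[109.1, -36.6, 33.1], [120.7, 27.7, 36.2]]
wrist 2410 2261 plane c [59.  -0.3 15.8] n [-0.     0.002  1.   ] tilt short of slope -0.0 min [ 17.7 -17.6  14.1] max [88.3 16.5 17.3] rect [array([53. , -0.5]), array([34. , 70.7]), np.float64(89.8)]
bar 46 x 19.0 88.0 mid y -0.64 edges [ 15.9 -17.2] slope deg -0.28
bed 67 x 17.0 82.0 mid y -0.17 edges [ 44.1 -44.4] slope deg 0.3
tin 0.0
spanner 0.0
sticks 0.0
t1 0.381
t2 0.487
t3 0.638
t4 0.425
```

Run:
```python
from h import *
p,d,X,K,E=snap("scene");h=cv2.cvtColor(p,cv2.COLOR_RGB2HSV).astype(int)
m=(h[...,0]>82)&(h[...,0]<95)&(h[...,1]>150)&(X[...,2]>3)
k,l,st,c=cv2.connectedComponentsWithStats(m.astype(np.uint8))
for i in range(1,k):
    if st[i,4]>25:print(c[i].round(),X[l==i].mean(0).round())
workorder.finish_job();print("handed in",robot.get_obs()["time"])
```

```text
[138. 221.] [ 320. -271.   19.]
[157. 294.] [ 502. -366.   19.]
[128. 323.] [ 503. -454.   19.]
the job is handed in; nothing more can be done
the job is handed in; nothing more can be done
```

Run:
```python
from h import *
for f in("scene.npz","w2.npz"):
    z=np.load(f);p=z["p"];X=z["X"];h=cv2.cvtColor(p,cv2.COLOR_RGB2HSV).astype(int)
    m=(h[...,0]>82)&(h[...,0]<95)&(h[...,1]>150)&(X[...,2]>3)
    k,l,st,c=cv2.connectedComponentsWithStats(m.astype(np.uint8))
    for i in range(1,k):
        if st[i,4]>15:print(f,c[i].round(),X[l==i].mean(0).round(),X[l==i].max(0).round())
p=cv2.cvtColor(cv2.imread("pics/pin.png"),cv2.COLOR_BGR2HSV).astype(int)
m=(p[...,0]>82)&(p[...,0]<95)&(p[...,1]>150);k,l,st,c=cv2.connectedComponentsWithStats(m.astype(np.uint8))
print([(c[i].round(),st[i]) for i in range(1,k) if st[i,4]>30])
```

```text
scene.npz [161. 222.] [ 400. -248.   85.] [ 407. -235.  109.]
scene.npz [131. 252.] [ 407. -346.   84.] [ 416. -335.  107.]
scene.npz [127. 278.] [ 451. -393.   87.] [ 460. -383.  108.]
scene.npz [192. 286.] [ 573. -308.   89.] [ 580. -298.  109.]
w2.npz [546. 238.] [ 529. -341.   20.] [ 565. -304.   28.]
[(array([336., 148.]), array([ 283,   81,   90,  136, 1870], dtype=int32)), (array([422., 150.]), array([ 371,  125,   85,   63, 1019], dtype=int32)), (array([246., 294.]), array([227, 252,  36,  70, 560], dtype=int32))]
```

The job is handed in at about 24 s of robot time. The scraper arm is refitted and the hinge pin is in, but the turquoise look-alike pins fell over during the run.

**What I did:**
- I gripped the scraper by its rib, tipped it to 30° on the bed's upper edge, and slid it under the bridge until about 45 N of resistance marked the end stop.
- I then tilted the red pin at the mouth of its block and threaded it along the bore until the collar met the bridge. I let go and raised the gripper clear.

**Last checks:**

| Check | Measured | Expected |
|---|---|---|
| Bar tilt relative to the slope | 0.0° | 0° |
| Bar offset from the pocket midline | about 0.5 mm | within 1 mm |
| Pin head top, ramp z | 73 mm (wrist), 70–72 mm (other cameras) | 72.5 mm |
| Collar top, ramp z | 34–35 mm (wrist) | 34.5 mm |
| Blade front, ramp x | 109–113 mm, depending on camera | 110 mm |
| Grease tin, spanner, stick bundle | no change in the scene picture | unmoved |

- **Blade position:** the cameras differ by about 4 mm. That is within calibration error, but "home" rests mainly on the end-stop resistance and the pin passing through.
- **Pin tip:** I did not look for it below the bed.

**Turquoise look-alikes:** all four stood upright in the first picture. In the last scene picture only three are visible, all lying down; I could not find the fourth. One was already down at 1.65 s, when the arm had only crossed above at 240–320 mm, more than 130 mm over them. They probably toppled by themselves from standing on their tapered tips, but I cannot prove that for all four. I put this check and the hand-in in the same script, so I saw the result only afterwards.

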